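# Clip the detector test rod back into its holder

### The job

The metal-detector check on the packing line is done: lift the white test rod out of the small yellow tray and put it back in its holder, lying centred across the two spring clips with its red end over the red-marked end of the foot. Press it sideways down until it has snapped fully home in both clips, but gently: do not ram it against the clip seats. Then let go, and leave the carton, the tape roll and the jar where they are.

Things in the scene. Friction and masses are not known exactly. Their poses are not given: they have to be found in the camera images.
- rod_center (a point): Centre of the loose test rod: a straight white plastic rod with rounded ends, 25 mm in diameter, 150 mm long, about 90 g, its last 30 mm red at one end (and a thin grey band near the other). Its x axis runs along the rod towards the red end. At the start it lies level in two V rests in the yellow tray, its axis 38 mm above the table.
- rod_red (a point): The very tip of the rod's red end, 75 mm from its centre.
- tray: Fixed pale yellow tray, 220 mm (x) by 160 mm (y), walls 26 mm high and 5 mm thick, floor 5 mm thick; origin under its centre on the table. Two grey V rests, 14 mm wide along x, stand at x = -50 and +50 mm; they hold the rod along the tray's x axis. Between the rests the floor is clear.
- holder: Fixed clip holder; origin under the centre of its foot, on the table. Aluminium foot 150 mm (x) by 80 mm (y), 10 mm thick, a red bar across its +x end. Two upward-open steel spring clips, 14 mm wide along x, about 38 mm across, stand on posts at x = -45 and +45 mm; their common axis runs along x at y = 0. Between them is only a 12 mm wide tie bar, its top 34 mm below a seated rod's axis.
- clip_mid (a point): Point on the holder half-way between the clips, 84 mm above the table, x along the clips' axis: the nominal place of the centre of a seated rod. Both clips sit on one carriage clamped by hand on the posts, so the true seated height (the same for both) lies anywhere from 70 to 98 mm and this point does not show it. The jaw tips stand 19 mm above the seated axis.
- red_mark (a point): Middle of the red bar on the foot, 64 mm along +x from the holder's origin: the rod's red end goes over it. How the clips feel: a rod lowered on them touches the lips about 18 mm above its seated height. Pressing down takes 10 to 18 N in all, most in the first 10 mm, then less as the jaws close over it, until it meets a hard seat. Over 30 N between rod and holder is ramming.
- carton: Bystander: small flat white carton with a lilac panel, 100 x 55 x 22 mm, origin under its centre.
- tape: Bystander: roll of tan tape lying flat, 64 mm in diameter, 24 mm high, origin under its centre.
- jar: Bystander: small jar with white cap, 44 mm in diameter, 55 mm high, origin under its centre.
- pin_plain (a joint): Travel (m) of the small brass presence pin in the seat of the clip at x = -45 mm of the holder: 0 free, 0.004 pressed down by a rod that is fully home in that clip. Its spring is soft (under 1 N).
- pin_red (a joint): Travel (m) of the small brass presence pin in the seat of the clip at x = +45 mm of the holder: 0 free, 0.004 pressed down by a rod that is fully home in that clip. Its spring is soft (under 1 N).
Mind the look-alikes: they are no part of the job. What is shaped like the part that bears rod_center but green is not meant.

How it is judged:
On the way, in this order (a step that is already met when the one before it is completed fails the run):
1. the rod is lifted out of the tray (height (world z) of rod_center above 0.06 m and contact force between rod and tray below 0.05 N), for 0.1 s.
2. the rod has snapped home in both clips, red end at the red mark (z of rod_center in the frame of holder between 0.066 and 0.101 m and y of rod_center in the frame of holder between -0.004 and 0.004 m and x of rod_center in the frame of holder between -0.015 and 0.015 m and x of rod_red in the frame of holder above 0.05 m and angle between the x axis of rod_center and the x axis of holder, either way round below 0.06 rad and value of joint each of pin_plain, pin_red above 0.003 m), for 0.2 s.
At the end, for the whole second after the job is handed in: The rod is released and at rest in both clips: within 4 mm of their axis sideways and 0.06 rad of it, fully down (both presence pins pressed by more than 3 of 4 mm, 66 to 101 mm above the table), its centre within 15 mm of the middle between the clips, red end towards the red mark (all of step 2 and linear speed of rod below 0.01 m/s and contact force between rod and the fingers below 0.1 N); the robot touches nothing.
It fails at once if the rod was rammed: more than 30 N between rod and holder (contact force between rod and holder above 30 N).
It fails at once if the carton was disturbed (moved more than 15 mm) (distance of carton from where it was at the start of the episode above 0.015 m).
It fails at once if the tape roll was disturbed (moved more than 15 mm) (distance of tape from where it was at the start of the episode above 0.015 m).
It fails at once if the jar was disturbed (moved more than 15 mm) (distance of jar from where it was at the start of the episode above 0.015 m).
It also fails if it takes over 64 s, if anything falls off the work surface, if the arm or the gripper's body presses on something with over 40 N, if the wrist force passes 120 N, or if a joint passes its speed limit or range.

### The arm

A 6-joint arm with a two-finger parallel gripper is mounted at the origin on the work surface. World frame = base frame: x ahead of the robot, y to its left, z up, the work surface at z = 0. Lengths are in m, angles in rad, forces in N, time in s.
With the tool pointing down it reaches from about 0.35 to 0.975 m from the base axis. Payload 7.1 kg.
Tool frame: the origin (TCP) lies midway between the tips of the shut fingers; the grasp point (between the pads) lies 19 mm behind it; z points along the fingers, x is the direction in which the jaws open and shut, and the axes are right-handed (so a half turn about z gives the same grasp; the last joint's range is limited). The gripper opens to 88 mm and grips with 3 to 60 N. Pads are 20 mm wide; open, the fingers measure 115 mm over their backs; the gripper's body (75 mm by 178 mm) begins 61 mm behind the grasp point.
Start: joints at [1.11, 0.423, 1.63, -0, 1.089, -0.019], TCP at [0.267, 0.565, 0.223] pointing down, gripper open.
Joint ranges: [-3, 3], [-0.9, 2.11], [0.09, 2.58], [-1.31, 4.45], [0.11, 2.69], [-2.54, 2.54]. Speed limits (rad/s): [2.39, 2.39, 3.01, 3.14, 3.14, 3.14].

### API

Orientations are given as a unit quaternion [w, x, y, z].
In Python, from station import move_pose, movel, movej, command_gripper, wait, inverse_kinematics, read_camera, camera_info, MotionError, job_done, get_time, get_joint_pos, get_qvel, get_effort, get_tcp_pos, get_ee_rot, get_ft_force, get_ft_torque, get_grip_width gives the robot as it stands. Calls block until the motion is done:
- move_pose(position, orientation): joint-space move of the TCP to a pose.
- movel(position, frame=None, v=0.15, until_force=None): straight line of the TCP; frame=None keeps the orientation; v is the mean speed in m/s. With until_force (N) it stops when the force on the tool has changed by that much, and returns True; else False.
- movej(angles): joint-space move.
- command_gripper(opening): opening from 0.0 (shut) to 1.0 (fully open); the grip force is fixed at half the most; returns when the fingers have stopped.
- wait(seconds).
- inverse_kinematics(position, orientation): joint angles nearest the present ones, or None.
- read_camera(name): name is "side" or "top" or "wrist"; returns the picture (420x560x3 uint8, red, green, blue); there is no depth.
- camera_info(name): a dict with "intrinsics" (3x3 intrinsics, pixels), "dist" ([k1, k2, p1, p2, k3] as OpenCV has them; the pictures are not rectified), "T" (4x4, takes a point from camera to world coordinates); the wrist camera has in their place "tool_from_camera" (4x4, takes a point from camera to tool coordinates, whose origin is the TCP and whose axes are the tool frame's). Camera axes: x right, y up, looking along -z (the intrinsics and any distortion apply to the point x, -y, -z); pixel columns grow to the right and rows downward; lengths in m; the calibration is good to about 2 mm. A picture is of the moment at which its call begins: read the wrist's pose just before it. camera_info takes no time and is no camera call.
A pose or a line that the arm cannot do raises MotionError and nothing moves.
- job_done(): hands the job in, once; it reports no verdict.
Readings, each from a call of its own:
- get_time(): time.
- get_joint_pos(): joint angles.
- get_qvel(): joint speeds.
- get_effort(): joint torques, N m.
- get_tcp_pos(): TCP position.
- get_ee_rot(): TCP orientation.
- get_ft_force(): force on the tool from outside, world axes, zero at the start.
- get_ft_torque(): the same for the moment, N m.
- get_grip_width(): opening from 0.0 (shut) to 1.0 (fully open).
Only numpy, scipy, OpenCV 4.12 (cv2) and the standard library are available. Lean on these libraries where they do the work, as an engineer would, in place of code of your own. Each camera call takes 0.05 s, during which the arm holds its last target.

## Working session

There is one attempt and no reset: what is moved stays moved. The work goes in short steps, each a Python script; the robot and the scene stay as the last script left them, time stands still between calls to the robot, and variables do not carry over. Pictures are saved under pics/ and viewed, and the job is handed in when it is done.

```bash
mkdir -p pics; ls; python3 - <<'E'
from station import *
import cv2
for n in ("top","side","wrist"):
    im=read_camera(n); cv2.imwrite(f"pics/a_{n}.png",im[:,:,::-1])
    print(n,{k:(v.tolist() if hasattr(v,'tolist') else v) for k,v in camera_info(n).items()})
print(get_time(),get_ft_force(),get_ee_rot(),get_tcp_pos())
E
```

```text
pics
top {'intrinsics': [[401.98408657421123, 0.0, 276.00676474821495], [0.0, 401.98408657421123, 210.6906211046186], [0.0, 0.0, 1.0]], 'dist': [-0.1103051183336173, 0.0, 0.0, 0.0, 0.0], 'T': [[0.009873450269215947, 0.9956840521089434, -0.09228100213855535, 0.5174796166522218], [-0.999950436709371, 0.009713151534484576, -0.002186049406181866, -0.1015150466061003], [-0.001280275173331616, 0.09229801223852482, 0.9957306050495273, 1.0272391939362275], [0.0, 0.0, 0.0, 1.0]]}
side {'intrinsics': [[442.6112740236969, 0.0, 279.32736984808946], [0.0, 442.6112740236969, 211.95137003889354], [0.0, 0.0, 1.0]], 'dist': [-0.05984413931178301, 0.0, 0.0, 0.0, 0.0], 'T': [[0.9200435611410153, 0.2149245116224519, -0.3276084551821109, 0.27471280918778446], [-0.3916471058760899, 0.5290114517054147, -0.7528342635822391, -0.8405216789332206], [0.01150608803379582, 0.8209472201477875, 0.5708881428701934, 0.6320861340436893], [0.0, 0.0, 0.0, 1.0]]}
wrist {'intrinsics': [[318.75410999818087, 0.0, 276.2705836914516], [0.0, 318.75410999818087, 210.24982908250013], [0.0, 0.0, 1.0]], 'dist': [-0.023901344049953824, 0.0, 0.0, 0.0, 0.0], 'tool_from_camera': [[0.9999967611080313, 0.0003908833709873962, -0.0025149520146840612, -0.0008533630607214793], [-0.00026392548230765386, -0.9668832696451372, -0.25521887317294395, -0.07015541753358266], [-0.0025314258404437575, 0.25521871030650894, -0.9668800348505986, -0.16196088525661442], [0.0, 0.0, 0.0, 1.0]]}
0.15 [ 0.17488022  0.62498859 -0.08362297] [ 3.20911616e-04  8.44862827e-01  5.34982658e-01 -5.05819042e-04] [0.26702285 0.56461143 0.22207469]
```

View pics/a_top.png

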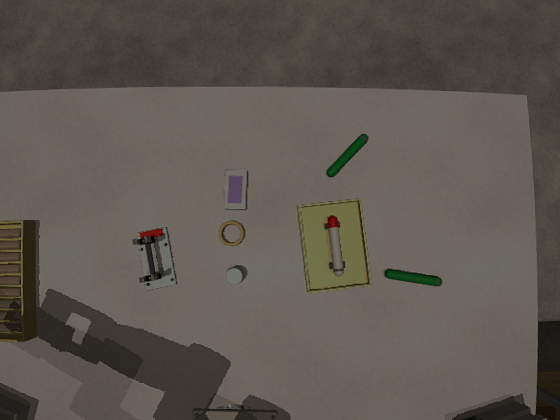

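View pics/a_side.png

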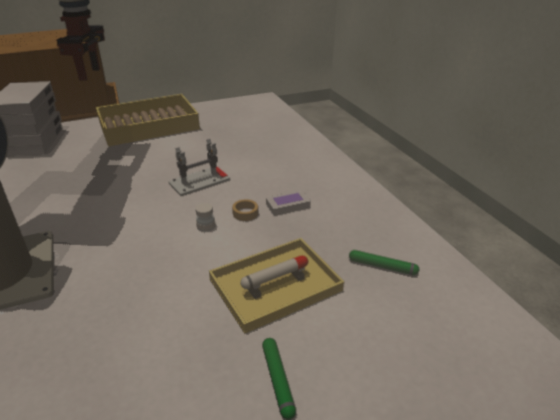

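The top view shows the white rod with a red end at (335,245) in the yellow tray. The look-alikes are green rods at (347,155) and (413,277). The holder is at (155,258), with its red bar at (151,233). I choose the rod in the tray, because it is white with a red end at (333,221). Next is a close crop to check it, then measurement.

```bash
cat > h.py <<'E'
from station import *
import numpy as np, cv2
def ray(name,px,tcp=None,R=None):
    c=camera_info(name)
    p=cv2.undistortPoints(np.array(px,float).reshape(-1,1,2),np.array(c["intrinsics"]),np.array(c["dist"])).reshape(-1,2)
    d=np.c_[p[:,0],-p[:,1],-np.ones(len(p))]
    if name=="wrist":
        T=np.eye(4);T[:3,:3]=R;T[:3,3]=tcp;T=T@np.array(c["tool_from_camera"])
    else: T=np.array(c["T"])
    return T[:3,3],d@T[:3,:3].T
def onplane(name,px,z,**k):
    o,d=ray(name,px,**k); return o+d*((z-o[2])/d[:,2])[:,None]
def q2R(q):
    from scipy.spatial.transform import Rotation as Ro
    return Ro.from_quat([q[1],q[2],q[3],q[0]]).as_matrix()
def quat(ang): # tool down, tool x axis at world angle ang
    return np.array([0,np.cos(ang/2),np.sin(ang/2),0])
E
python3 - <<'E'
from h import *
im=cv2.imread("pics/a_top.png")
a=cv2.resize(im[190:310,285:385],None,fx=4,fy=4,interpolation=cv2.INTER_CUBIC)
b=cv2.resize(im[190:310,110:200],None,fx=4,fy=4,interpolation=cv2.INTER_CUBIC)
cv2.imwrite("pics/b.png",np.clip(np.hstack([a,b])*1.5,0,255))
hsv=cv2.cvtColor(im,cv2.COLOR_BGR2HSV)
red=(((hsv[...,0]<8)|(hsv[...,0]>172))&(hsv[...,1]>150)&(hsv[...,2]>70)).astype(np.uint8)
n,l,s,c=cv2.connectedComponentsWithStats(red)
for i in range(1,n):
    if s[i,4]>15: print(s[i],c[i],onplane("top",[c[i]],0.038 if c[i][0]>300 else 0.01))
# yellow tray
y=((hsv[...,0]>20)&(hsv[...,0]<35)&(hsv[...,1]>70)&(hsv[...,2]>80)).astype(np.uint8)
y[:, :250]=0
p=np.argwhere(y)[:,::-1].astype(np.float32); r=cv2.minAreaRect(p)
print(r); bx=cv2.boxPoints(r); w=onplane("top",bx,0.026); print(w, w.mean(0))
E
```

```text
[328 216  10  12  88] [332.375      221.80681818] [[ 0.58294108 -0.23885306  0.038     ]]
[140 229  23  10 129] [151.06976744 232.95348837] [[0.55144547 0.21973386 0.01      ]]
((334.1842956542969, 245.06654357910156), (88.2735595703125, 64.26268005371094), 83.2901611328125)
[[ 0.62513891 -0.15205918  0.026     ]
 [ 0.6458142  -0.31311211  0.026     ]
 [ 0.42689658 -0.33766491  0.026     ]
 [ 0.40790993 -0.17886067  0.026     ]] [ 0.5264399  -0.24542422  0.026     ][ WARN:0@0.075] global loadsave.cpp:1063 imwrite_ Unsupported depth image for selected encoder is fallbacked to CV_8U.
```

View pics/b.png

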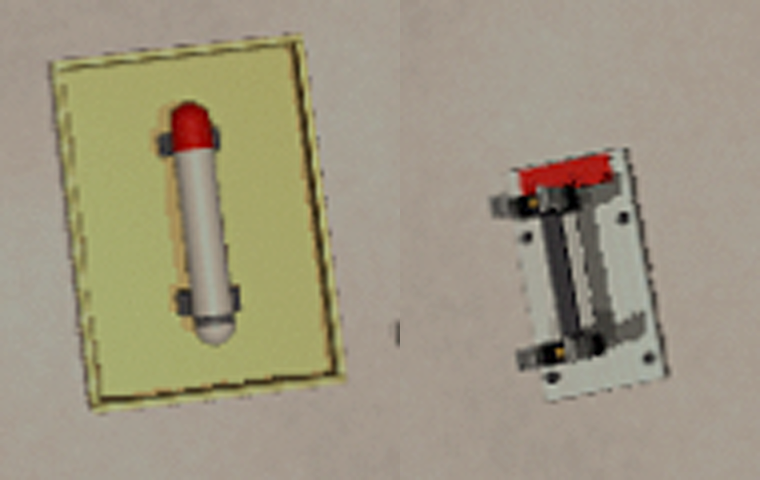

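The crop confirms the choice: a white rod with a red end up and a grey band low, in the yellow tray. Both the rod's and the holder's red ends point towards +x. Next I look at the holder from close by with the wrist camera, from two positions so that I can also get the clip height.

```bash
python3 - <<'E'
from h import *
import pickle
a=0.17-np.pi/2
D=[]
for k,(x,y,z) in enumerate([(0.488,0.209,0.23),(0.488,0.209,0.30)]):
    move_pose([x,y,z],quat(a)); wait(0.2)
    t=np.array(get_tcp_pos());R=q2R(get_ee_rot()); im=read_camera("wrist")
    cv2.imwrite(f"pics/h{k}.png",im[:,:,::-1]); D.append((t,R)); print(get_time(),t,get_joint_pos())
pickle.dump(D,open("h.pkl","wb"))
E
```

```text
1.9833 [0.48783579 0.20964769 0.22997775] [3.83275905e-01 2.76488297e-01 1.83096156e+00 6.25801618e-05
 1.03417049e+00 1.78279981e+00]
2.6167 [0.48714302 0.20875776 0.29861506] [ 3.82371678e-01  1.99738152e-01  1.76095867e+00 -1.06752910e-06
  1.18346149e+00  1.78298002e+00]
```

View pics/h0.png

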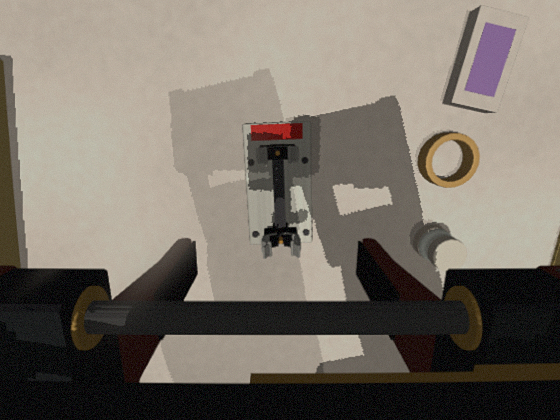

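View pics/h1.png

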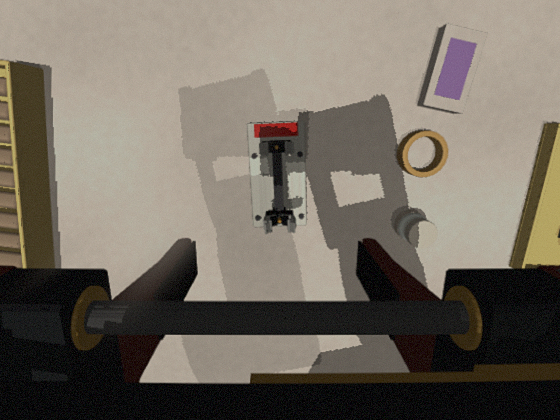

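```bash
python3 - <<'E'
from h import *
im=cv2.imread("pics/h0.png")[110:270,220:340]; a=cv2.resize(im,None,fx=3.7,fy=3.7,interpolation=cv2.INTER_CUBIC)
im=cv2.imread("pics/h1.png")[110:250,230:330]; b=cv2.resize(im,(400,560),interpolation=cv2.INTER_CUBIC)
o=np.zeros((600,800,3),np.uint8); a=a[:, :400] if 0 else cv2.resize(a,(400,533)); o[:533,:400]=a;o[:560,400:]=b
cv2.imwrite("pics/hc.png",cv2.convertScaleAbs(o,alpha=1.3,beta=25))
E
```

```text
(no output)
```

View pics/hc.png

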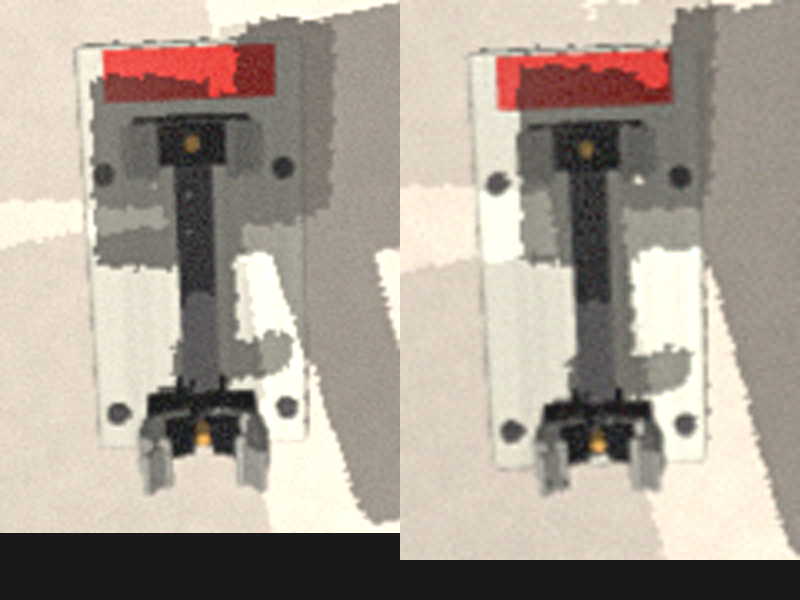

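The holder crops show the four foot holes and both brass pins clearly. I locate these, using the known 90 mm pin spacing to get the height.

```bash
python3 - <<'E'
from h import *
import pickle
D=pickle.load(open("h.pkl","rb"))
H=[np.array([[103,175],[283,167],[119,413],[287,407]])/3.3333+[220,110], (np.array([[497,183],[680,176],[512,431],[685,425]])-[400,0])/4+[230,110]]
P=[np.array([[193,143],[203,438]])/3.3333+[220,110],(np.array([[586,148],[598,445]])-[400,0])/4+[230,110]]
for k in range(2):
    im=cv2.imread(f"pics/h{k}.png"); hsv=cv2.cvtColor(im,cv2.COLOR_BGR2HSV); g=cv2.cvtColor(im,cv2.COLOR_BGR2GRAY).astype(float)
    kw=dict(tcp=D[k][0],R=D[k][1])
    pts=[]
    for u,v in P[k]:
        y0,x0=int(round(v))-4,int(round(u))-4
        s=hsv[y0:y0+9,x0:x0+9].astype(float); w=((s[...,0]>8)&(s[...,0]<30)&(s[...,1]>100)&(s[...,2]>70))*s[...,2]*s[...,1]
        yy,xx=np.mgrid[y0:y0+9,x0:x0+9]; pts.append([(w*xx).sum()/w.sum(),(w*yy).sum()/w.sum()])
    hp=[]
    for u,v in H[k]:
        y0,x0=int(round(v))-4,int(round(u))-4
        s=g[y0:y0+9,x0:x0+9]; w=np.clip(np.median(s)*0.75-s,0,None)
        yy,xx=np.mgrid[y0:y0+9,x0:x0+9]; hp.append([(w*xx).sum()/w.sum(),(w*yy).sum()/w.sum()])
    print("pins",np.round(pts,2).tolist(),"given",P[k].tolist()); print("holes",np.round(hp,2).tolist(),"given",np.round(H[k],2).tolist())
    w=onplane("wrist",hp,0.01,**kw)
    ax=(w[0]+w[1]-w[2]-w[3])/2; print("hole ctr",w.mean(0),"ang",np.arctan2(ax[1],ax[0]),np.linalg.norm(ax[:2]),np.linalg.norm(w[0]-w[1]),np.linalg.norm(w[2]-w[3]))
    for z in (0.05,0.06,0.07,0.08,0.09,0.1):
        w=onplane("wrist",pts,z,**kw); d=w[0]-w[1]; print(z,np.linalg.norm(d),w.mean(0)[:2],np.arctan2(d[1],d[0]))
    np.save(f"pins{k}.npy",pts)
# triangulate each pin between the two views
for i in range(2):
    A=[];b=[]
    for k in range(2):
        o,d=ray("wrist",[np.load(f"pins{k}.npy")[i]],tcp=D[k][0],R=D[k][1]); d=d[0]/np.linalg.norm(d[0]); M=np.eye(3)-np.outer(d,d); A.append(M); b.append(M@o)
    print("tri",np.linalg.lstsq(np.vstack(A),np.hstack(b),rcond=None)[0])
E
```

```text
pins [[277.17, 152.81], [280.55, 241.41]] given [[277.90057900579006, 152.90042900429006], [280.90060900609006, 241.40131401314014]]
holes [[250.76, 162.03], [304.34, 159.77], [255.16, 233.4], [305.56, 231.63]] given [[250.9, 162.5], [304.9, 160.1], [255.7, 233.9], [306.1, 232.1]]
hole ctr [0.47286043 0.20410564 0.01      ] ang 0.2123315451400636 0.08985151650672157 0.06387258705308889 0.06363316102585619
0.05 0.09962964251076134 [0.48039752 0.20574953] 0.21107636434519786
0.06 0.09671593259869334 [0.48257902 0.20619733] 0.21107636434519791
0.07 0.09380222268662533 [0.48476053 0.20664513] 0.211076364345198
0.08 0.09088851277455731 [0.48694203 0.20709294] 0.2110763643451978
0.09 0.0879748028624893 [0.48912354 0.20754074] 0.2110763643451979
0.1 0.0850610929504213 [0.49130505 0.20798854] 0.21107636434519797
pins [[276.24, 146.93], [279.15, 220.91]] given [[276.5, 147.0], [279.5, 221.25]]
holes [[253.84, 155.37], [299.52, 153.7], [257.57, 217.3], [300.82, 215.61]] given [[254.25, 155.75], [300.0, 154.0], [258.0, 217.75], [301.25, 216.25]]
hole ctr [0.47301397 0.20423486 0.01      ] ang 0.21189463240289863 0.09005538100435215 0.06389828428700015 0.06357787891120224
0.05 0.09781104970819263 [0.48185202 0.20621743] 0.2104174730769024
0.06 0.0954277129199536 [0.48362725 0.20655943] 0.2104174730769026
0.07 0.09304437613171478 [0.48540248 0.20690142] 0.21041747307690228
0.08 0.09066103934347586 [0.48717771 0.20724341] 0.21041747307690253
0.09 0.08827770255523693 [0.48895294 0.2075854 ] 0.2104174730769025
0.1 0.08589436576699806 [0.49072817 0.20792739] 0.21041747307690264
tri [0.53212538 0.21678044 0.08998406]
tri [0.44449099 0.198046   0.08554276]
```

Both views agree. The clip midpoint is about (0.488, 0.207), the axis angle is 0.211 rad, and the pin tops are at z ≈ 0.084–0.088. Now I measure the rod with the wrist camera at the same relative height, so that calibration bias cancels.

```bash
python3 - <<'E'
from h import *
import pickle
a=0.115-np.pi/2
move_pose([0.526,-0.2455,0.184],quat(a)); wait(0.2)
t=np.array(get_tcp_pos());R=q2R(get_ee_rot()); im=read_camera("wrist")[:,:,::-1].copy()
cv2.imwrite("pics/r0.png",im); pickle.dump((t,R),open("r.pkl","wb")); print(get_time(),t,get_joint_pos())
E
```

```text
4.5833 [ 0.52645984 -0.24473951  0.1843243 ] [-4.55879279e-01  4.05488034e-01  1.76023062e+00  7.87486062e-05
  9.75511012e-01  9.98714268e-01]
```

View pics/r0.png

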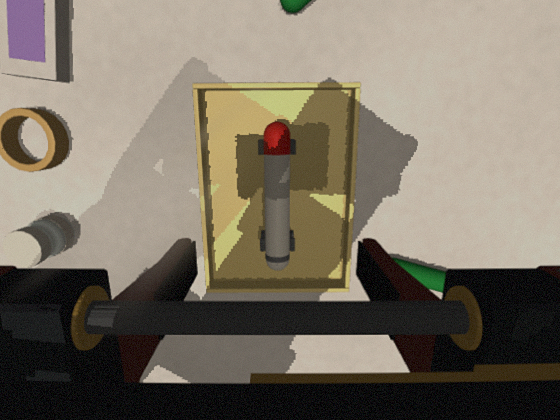

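The rod lies along the image column ~277, with its red tip at row ~121 and its plain end at ~270. I fit its axis by finding the edges row by row.

```bash
python3 - <<'E'
from h import *
import pickle
t,R=pickle.load(open("r.pkl","rb"));kw=dict(tcp=t,R=R)
im=cv2.imread("pics/r0.png"); hsv=cv2.cvtColor(im,cv2.COLOR_BGR2HSV)
h,s,v=[hsv[...,i].astype(int) for i in range(3)]
red=((h<8)|(h>172))&(s>130)&(v>60)
wh=(s<70)&(v>75)
m=np.zeros(h.shape,np.uint8); m[110:275,245:310]=(red|wh)[110:275,245:310]
m=cv2.morphologyEx(m,cv2.MORPH_OPEN,np.ones((3,3),np.uint8))
n,l,st,c=cv2.connectedComponentsWithStats(m); print(st[1:].tolist())
L=[];Rr=[]
for r in list(range(158,226,4)):
    xs=np.where(m[r])[0]; L.append((xs.min()-.5,r));Rr.append((xs.max()+.5,r))
print(L[::4],Rr[::4])
c=(np.array(L)+np.array(Rr))/2
vx,vy,x0,y0=cv2.fitLine(c.astype(np.float32),cv2.DIST_HUBER,0,.01,.01).ravel()
ax=lambda r:(x0+vx/vy*(r-y0),r)
ys=np.where(m[:,270:285].any(1))[0]; print("rows",ys.min(),ys.max(), "redrows", np.where(red[110:275,270:285].any(1))[0][[0,-1]]+110)
w=onplane("wrist",[ax(ys.min()),ax(ys.max())],0.038,**kw)
d=w[0]-w[1]; print(w,np.linalg.norm(d),"ang",np.arctan2(d[1],d[0]),"mid",w.mean(0))
# tray rim centre
E
```

```text
[[264, 122, 26, 136, 3090], [268, 261, 20, 9, 127]]
[(np.float64(264.5), 158), (np.float64(264.5), 174), (np.float64(267.5), 190), (np.float64(264.5), 206), (np.float64(264.5), 222)] [(np.float64(286.5), 158), (np.float64(289.5), 174), (np.float64(287.5), 190), (np.float64(289.5), 206), (np.float64(289.5), 222)]
rows 122 269 redrows [122 154]
[[ 0.59896814 -0.23724303  0.038     ]
 [ 0.45083639 -0.25307921  0.038     ]] 0.14897583672658035 ang 0.10650151656503158 mid [ 0.52490226 -0.24516112  0.038     ]
```

```bash
python3 - <<'E'
from h import *
import pickle
t,R=pickle.load(open("r.pkl","rb"))
w=onplane("wrist",[(277,121.5),(277,269.5)],0.038,tcp=t,R=R); d=w[0]-w[1]; ang=np.arctan2(d[1],d[0]); c=w.mean(0); print(c,ang)
q=quat(0.113-np.pi/2)
move_pose([c[0],c[1],0.12],q)
print(movel([c[0],c[1],0.0195],v=0.08,until_force=8), get_tcp_pos())
command_gripper(0.0); print("w",get_grip_width()*88,get_ft_force())
movel([c[0],c[1],0.20],v=0.1); wait(0.2)
print(get_time(),get_tcp_pos(),get_grip_width()*88,get_ft_force(),get_ft_torque())
for n in ("wrist","side"): cv2.imwrite(f"pics/g_{n}.png",read_camera(n)[:,:,::-1])
E
```

```text
[ 0.52487484 -0.24543975  0.038     ] 0.1172069835514578
False [ 0.52527907 -0.24562351  0.0200433 ]
w 24.296295763344872 [ 1.00518349 -0.02789723  0.27816139]
9.5167 [ 0.52473903 -0.24537145  0.19966209] 24.76412351426059 [ 0.2212162  -1.31829327 -0.77444247] [-0.01121223  0.18247024  0.03983486]
```

View pics/g_wrist.png

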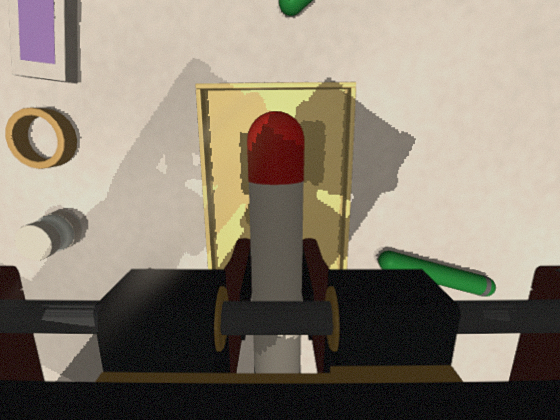

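View pics/g_side.png

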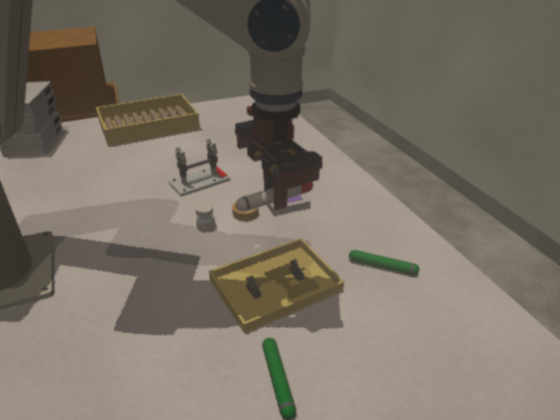

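The rod is held with the red end forward. I check its pitch and centring in the grip against the projection of a level, centred rod.

```bash
python3 - <<'E'
from h import *
c=camera_info("wrist"); T=np.linalg.inv(np.array(c["tool_from_camera"]))
def proj(p):
    q=T[:3,:3]@np.array(p)+T[:3,3]; return cv2.projectPoints(np.array([[q[0],-q[1],-q[2]]]),np.zeros(3),np.zeros(3),np.array(c["intrinsics"]),np.array(c["dist"]))[0].ravel()
for dx in (-.004,0,.004):
  for th in (-.08,0,.08):
    print(dx,th,"upper bdy",proj([0,-(.045+dx)*np.cos(th)-0*th, -.0195-.0125-(.045)*th]).round(1),"tip",proj([0,-(.075-.0125+dx)-.0125*.8,-.0195-.0625*th-.0125*.6]).round(1),"halfw@bdy",(proj([.0125,-.045,-.0195-.045*th])-proj([-.0125,-.045,-.0195-.045*th]))[0].round(1))
im=cv2.imread("pics/g_wrist.png");hsv=cv2.cvtColor(im,cv2.COLOR_BGR2HSV)
red=((hsv[...,0]<8)|(hsv[...,0]>172))&(hsv[...,1]>130)&(hsv[...,2]>50)
red[200:]=0
ys,xs=np.where(red);print(ys.min(),np.where(red[:,275])[0].max());print([(np.where(red[r])[0][[0,-1]]).tolist() for r in (150,165,180)])
E
```

```text
-0.004 -0.08 upper bdy [276.2 193. ] tip [276.2 126.3] halfw@bdy 54.1
-0.004 0 upper bdy [276.1 194.4] tip [276.2 126.2] halfw@bdy 55.4
-0.004 0.08 upper bdy [276.1 196.6] tip [276.2 126.2] halfw@bdy 56.8
0 -0.08 upper bdy [276.2 183.8] tip [276.2 116.5] halfw@bdy 54.1
0 0 upper bdy [276.1 184.9] tip [276.2 116.1] halfw@bdy 55.4
0 0.08 upper bdy [276.1 186.9] tip [276.2 115.7] halfw@bdy 56.8
0.004 -0.08 upper bdy [276.2 174.4] tip [276.2 106.6] halfw@bdy 54.1
0.004 0 upper bdy [276.1 175.3] tip [276.2 105.8] halfw@bdy 55.4
0.004 0.08 upper bdy [276.1 177. ] tip [276.2 105. ] halfw@bdy 56.8
112 184
[[248, 303], [249, 303], [249, 303]]
```

The rod is centred in the grip and level. Now I move to the holder and descend to the first touch on the lips.

```bash
python3 - <<'E'
from h import *
q=quat(0.211-np.pi/2); x,y=0.4880,0.2073
move_pose([x,y,0.20],q); wait(0.2)
movel([x,y,0.112],v=0.08); wait(0.3)
print(get_time(),get_tcp_pos(),get_ft_force(),get_ft_torque())
for n in ("wrist","side","top"): cv2.imwrite(f"pics/k_{n}.png",read_camera(n)[:,:,::-1])
r=movel([x,y,0.066],v=0.015,until_force=4)
print(r,get_time(),get_tcp_pos(),get_ft_force(),get_ft_torque())
cv2.imwrite("pics/k_side2.png",read_camera("side")[:,:,::-1])
s=cv2.imread("pics/k_side2.png")[100:220,130:270];w=cv2.imread("pics/k_wrist.png")
o=np.hstack([cv2.resize(s,(490,420),interpolation=cv2.INTER_CUBIC),w[:,130:430]]);cv2.imwrite("pics/k.png",cv2.convertScaleAbs(o,alpha=1.4,beta=15))
E
```

```text
13.0333 [0.48814658 0.20734245 0.11228186] [ 0.40299918  0.16118462 -2.52287934] [-0.03379159  0.13418604 -0.06321203]
True 14.6833 [0.4881033  0.2072736  0.09241427] [ 1.53344884 -0.22694751  2.70626953] [-0.04765457  0.0434554  -0.02720679]
```

View pics/k.png

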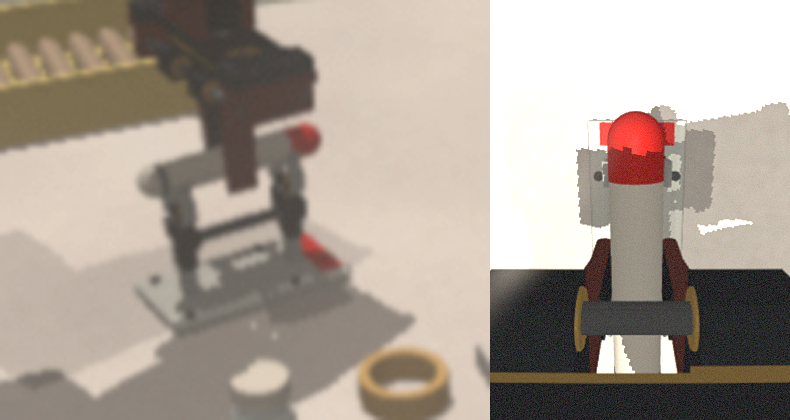

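The first touch is at TCP z 0.0924, so the axis is at 0.111 and the seat is expected at about 0.093. The wrist view shows the rod centred over the clips, with its red end over the red bar. I press in 1 mm steps and watch the force.

```bash
cat > press.py <<'E'
from h import *
def fz(n=5):
    a=[]
    for _ in range(n): a.append(get_ft_force()[2]); wait(0.01)
    return np.mean(a)
def press(x,y,z0,z1,base,step=0.001,lim=23,drop_then=None):
    z=z0; log=[]; fmax=0
    while z>z1:
        z-=step
        r=movel([x,y,z],v=0.01,until_force=9)
        f=fz()-base; zz=get_tcp_pos()[2]; log.append((round(z*1e3,1),round(zz*1e3,2),round(f,1),r)); fmax=max(fmax,f)
        if f>lim or r: break
        if drop_then and drop_then(z,f,log): break
    for l in log: print(*l)
    print("t",get_time(),get_ft_force(),get_grip_width()*88)
E
python3 - <<'E'
from press import *
press(0.4880,0.2073,get_tcp_pos()[2],0.0795,-1.8)
E
```

```text
91.4 91.94 8.6 False
90.4 91.16 10.0 False
89.4 90.29 11.0 False
88.4 89.37 10.6 False
87.4 88.37 10.2 False
86.4 87.38 10.2 False
85.4 86.36 9.9 False
84.4 85.35 9.6 False
83.4 84.23 8.8 False
82.4 83.12 7.2 False
81.4 81.97 7.4 False
80.4 80.67 5.0 False
79.4 79.21 2.4 False
t 18.525 [ 2.6504659   0.10754521 -0.09967422] 24.562759978515253
```

```bash
python3 - <<'E'
from press import *
press(0.4880,0.2073,0.0794,0.070,-1.8,step=0.0006,lim=8)
for n in ("wrist","side","top"): cv2.imwrite(f"pics/m_{n}.png",read_camera(n)[:,:,::-1])
s=cv2.imread("pics/m_side.png")[100:220,130:270];w=cv2.imread("pics/m_wrist.png")
o=np.hstack([cv2.resize(s,(490,420),interpolation=cv2.INTER_CUBIC),w[:,130:430]]);cv2.imwrite("pics/m.png",cv2.convertScaleAbs(o,alpha=1.4,beta=15))
E
```

```text
78.8 78.52 0.9 False
78.2 77.92 0.3 False
77.6 77.36 0.1 False
77.0 76.82 0.2 False
76.4 76.25 -0.3 False
75.8 75.7 -0.7 False
75.2 75.14 -1.0 False
74.6 74.57 -1.1 False
74.0 74.34 5.6 False
73.4 74.25 12.5 False
t 21.4417 [-2.91475882 -3.66982155 10.30491307] 24.329169459612675
```

View pics/m.png

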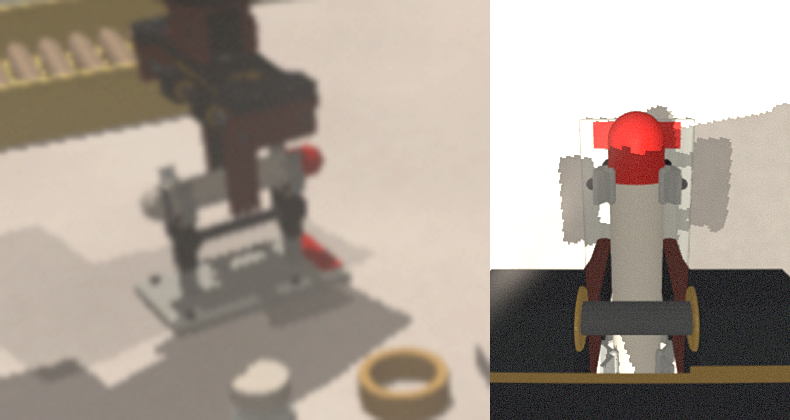

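A hard seat was felt at TCP z 74.3 mm, 18 mm below the first touch, with a peak of about 12.5 N. I ease off, release, retreat and look.

```bash
python3 - <<'E'
from press import *
x,y=0.4880,0.2073
movel([x,y,0.0743],v=0.01); print(get_ft_force())
command_gripper(1.0); wait(0.2)
movel([x,y,0.237],v=0.1); wait(0.3)
t=np.array(get_tcp_pos());R=q2R(get_ee_rot()); w=read_camera("wrist")[:,:,::-1].copy();cv2.imwrite("pics/n_wrist.png",w)
import pickle;pickle.dump((t,R),open("n.pkl","wb"))
s=read_camera("side")[:,:,::-1].copy();cv2.imwrite("pics/n_side.png",s)
print(get_time(),t,get_ft_force())
o=np.hstack([cv2.resize(s[100:220,130:270],(490,420),interpolation=cv2.INTER_CUBIC),cv2.resize(w[100:280,215:345],(300,420),interpolation=cv2.INTER_CUBIC)]);cv2.imwrite("pics/n.png",cv2.convertScaleAbs(o,alpha=1.3,beta=15))
E
```

```text
[-0.52124793 -3.28991404  0.99392939]
25.2917 [0.48792062 0.20728076 0.23679192] [ 0.06263481 -0.80162586  0.06262177]
```

View pics/n.png

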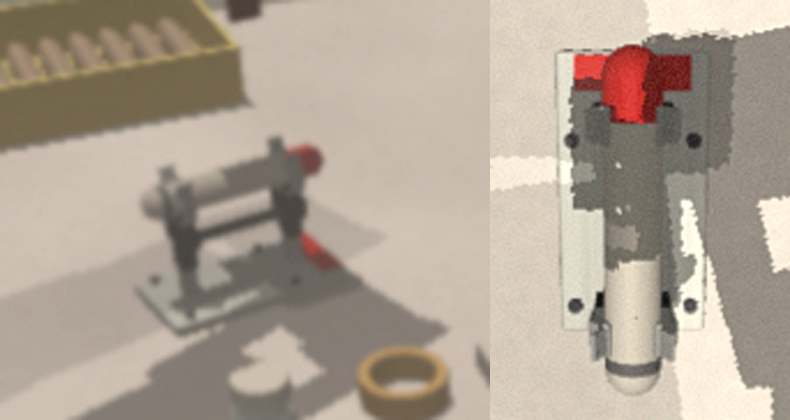

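The rod looks level in both clips, red end over the red bar. As a touch check, I feel the rod top near each clip with shut fingers, lightly, and compare heights (≈0.106 expected if home).

```bash
python3 - <<'E'
from press import *
x,y,a=0.4880,0.2073,0.211
command_gripper(0.0)
for d in (0.024,-0.024):
    px,py=x+d*np.cos(a),y+d*np.sin(a)
    movel([px,py,0.135],v=0.12); wait(0.2); b=fz()
    movel([px,py,0.116],v=0.06); wait(0.1)
    r=movel([px,py,0.100],v=0.012,until_force=7)
    print(d,r,get_tcp_pos(),fz()-b,get_time())
    movel([px,py,0.135],v=0.1)
movel([x,y,0.237],v=0.12); command_gripper(1.0); wait(0.2)
w=read_camera("wrist")[:,:,::-1].copy();cv2.imwrite("pics/p_wrist.png",w)
t=np.array(get_tcp_pos());R=q2R(get_ee_rot())
hsv=cv2.cvtColor(w,cv2.COLOR_BGR2HSV)
print(get_time(),t)
tp=read_camera("top")[:,:,::-1];cv2.imwrite("pics/p_top.png",tp)
c=cv2.resize(w[100:280,215:345],(433,600),interpolation=cv2.INTER_CUBIC)
cv2.imwrite("pics/p.png",cv2.convertScaleAbs(np.hstack([c,cv2.resize(tp[190:310,110:170],(300,600))]),alpha=1.3,beta=15))
E
```

```text
0.024 True [0.51149149 0.21226725 0.1051751 ] 6.09248615439569 29.4083
-0.024 True [0.46447958 0.20233773 0.10516762] 6.377816438633341 32.1583
35.2583 [0.48798678 0.2072864  0.23700004]
```

View pics/p.png

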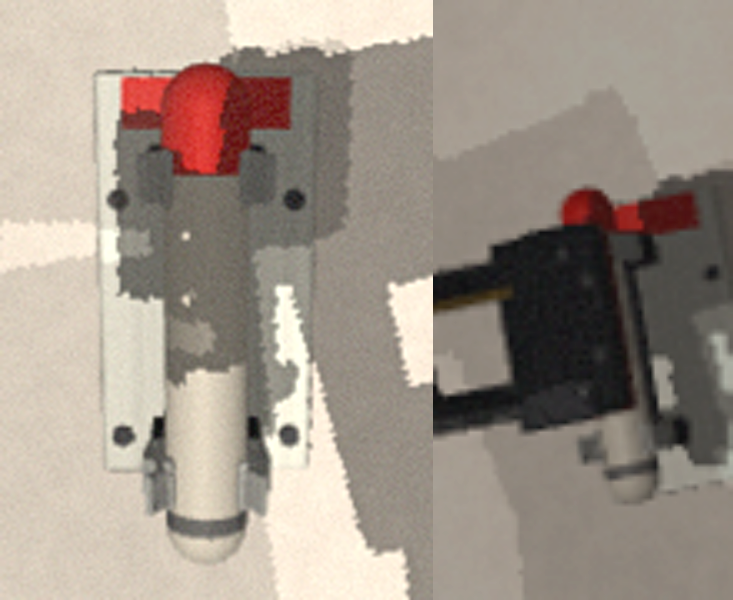

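Both ends stand at the same height (105.2 mm top, so the axis is about 92.7 mm), level and released. The centring matches the measured clip midpoint. I am handing in.

```bash
python3 - <<'E'
from h import *
print(get_ft_force(),get_grip_width()); job_done(); print(get_time())
E
```

```text
[ 0.27253297 -0.68747601 -0.08589991] 1.002015405072048
the job is handed in; nothing more can be done
the job is handed in; nothing more can be done
```

I lifted the white rod out of the yellow tray and pressed it into both clips of the holder, red end over the red bar. I then let go, backed away and handed the job in at about 35 s of the 64 s allowed.

- **Pressing:** The rod first touched the lips 18 mm above the seat, as described. The force I read while pressing it through peaked at about 11 N, and at the hard seat I stopped at about 12.5 N. Both are well under the 30 N limit.
- **Fully home:** I felt the rod's top 24 mm either side of the middle with about 6 N. Both spots were at 105.2 mm, so the rod is level with its axis near 93 mm, about the height the pins had suggested. I could not read the pins' travel directly, so both clips being home rests on this touch check and the pictures.
- **Position:** I lowered the rod at the clip midpoint measured from the two pins. The last wrist picture shows it lying along both clips. I did not compute its final offset from that picture.
- **Carton, tape roll and jar:** The arm only passed high above them and no unexpected contact force showed. I did not re-measure where they stand afterwards.

No check failed. The only disagreement was the pin height: 83 mm from the pin spacing against 86–90 mm from the two views. It did not matter, because the final height was set by touch.

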